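# Clamp the re-glued fan remote in the screw press

### The job

The case of the slim dark-grey fan remote has just been glued at its head end and must set under pressure. Take it from the aluminium tray and lay it flat in the little screw press, square between the scribed lines and with its head end right up against the back stop; then wind the T-handle clockwise until the rubber-faced plate has met the remote and the handle has gone firmly stiff - properly clamped, but not so hard that the case is crushed. Let go of the handle, leave the press tightened, and leave the other things where they are.

Things in the scene. Friction and masses are not known exactly. Their poses are not given: they have to be found in the camera images.
- fan_remote: the slim dark-grey fan remote, a flat box 170 x 42 x 18 mm, about 120 g, lying buttons-up on the tray; origin at the centre of its underside, x along its length towards the head end (the dark-red infrared window), z up. Buttons cover the middle and tail; the 60 mm behind the head are smooth
- remote_head (a point): centre of the lower edge of the fan remote's head end, 85 mm along x from its origin; axes as the remote's
- press: the grey screw press, fixed. Origin under the screw axis at sideboard height; x points to its back, the remote goes in from the front (-x). Base top 12 mm above the sideboard, x from -85 to +50 mm, 140 mm wide, lines scribed at y = +-22.5 mm; 16 mm columns at x = 0, y = +-55 mm; bridge 36 x 140 mm, 69 to 93 mm above the sideboard, with a brass nut 28 mm across up to 101 mm
- stop_face (a point): middle of the front face of the press's back stop (a steel bar 50 mm wide, standing 12 mm above the base), at base-top height, 30 mm behind the screw axis; axes as the press's. The head end of the remote belongs against it; the tail then stands 55 mm out beyond the base's front edge
- plate: the pressure plate of the press, 52 x 60 mm, rubber-faced below, hanging from the screw; origin at the middle of its underside, on the screw axis. At the start it hangs 38 to 42 mm above the sideboard, so 8 to 12 mm above a remote lying on the base. Plate and handle go down together, 16 mm per clockwise turn seen from above (2.55 mm per rad), and stay where they are left
- handle_mid (a point): middle of the T-handle's bar, on the screw axis, 138 to 142 mm above the sideboard at the start. Round level bar along this point's x, 14 mm thick, 76 mm long, black 18 mm balls at its ends; 12 mm stem below. It turns freely under 0.1 N m; once the plate meets the remote the torque climbs steadily: 0.3 to 0.4 N m is properly clamped, beyond 0.6 N m the case is crushed
- tray: brushed aluminium tray, fixed, 300 x 250 mm, floor 3 mm thick, rim 12 mm high, an empty chrome spring clip at the middle of its far end; origin under its centre, x along its 300 mm side
- projector_remote: red projector remote lying on the tray, 130 x 38 x 20 mm, origin at the centre of its underside; to be left alone
- air_freshener: chrome lighter-shaped air freshener standing on the sideboard, 16 x 38 x 57 mm, origin at the centre of its underside; to be left alone
- coaster: round wooden coaster, 94 mm across, 9 mm thick, origin at the centre of its underside; to be left alone
There are look-alikes about, which are no part of the job. There is more than one size of the press; the one meant has the size given above. There is more than one size of the fan_remote; the job needs the smallest.

How it is judged:
On the way, in this order (a step that is already met when the one before it is completed fails the run):
1. the fan remote lies flat on the press base, head end against the back stop, square under the plate (x of remote_head in the frame of stop_face above -0.005 m and y of remote_head in the frame of stop_face between -0.008 and 0.008 m and z of remote_head in the frame of stop_face below 0.003 m and angle between the x axis of fan_remote and the x axis of press, either way round below 0.12 rad and angle between fan_remote's own z axis and vertical below 0.05 rad), for 0.2 s.
2. the plate clamps the remote with 35 to 110 N (contact force between plate and fan_remote between 35 and 110 N), for 0.3 s.
At the end, for the whole second after the job is handed in: the fan remote lies flat and at rest in the press, its head end within 5 mm of the back stop, within 8 mm of the middle and square within 7 degrees, clamped by the plate with 35 to 110 N (all of step 1 and all of step 2 and linear speed of fan_remote below 0.01 m/s); the robot touches nothing.
It fails at once if the case is crushed: the plate presses on the remote with more than 150 N (contact force between plate and fan_remote above 150 N).
It fails at once if the projector remote is moved more than 15 mm (distance of projector_remote from where it was at the start of the episode above 0.015 m).
It fails at once if the air freshener is moved more than 15 mm (distance of air_freshener from where it was at the start of the episode above 0.015 m).
It fails at once if the air freshener is knocked over (angle between air_freshener's own z axis and vertical above 0.5 rad).
It fails at once if the coaster is moved more than 15 mm (distance of coaster from where it was at the start of the episode above 0.015 m).
It also fails if it takes over 72 s, if anything falls off the work surface, if the arm or the gripper's body presses on something with over 40 N, if the wrist force passes 120 N, or if a joint passes its speed limit or range.

### The arm

A 6-joint arm with a two-finger parallel gripper is mounted at the origin on the work surface. World frame = base frame: x ahead of the robot, y to its left, z up, the work surface at z = 0. Lengths are in m, angles in rad, forces in N, time in s.
With the tool pointing down it reaches from about 0.275 to 0.75 m from the base axis. Payload 10.2 kg.
Tool frame: the origin (TCP) lies midway between the tips of the shut fingers; the grasp point (between the pads) lies 19 mm behind it; z points along the fingers, y is the direction in which the jaws open and shut (so a half turn about z gives the same grasp; the last joint's range is limited). The gripper opens to 88 mm and grips with 3 to 60 N. Pads are 18 mm wide; open, the fingers measure 123 mm over their backs; the gripper's body (75 mm by 187 mm) begins 45 mm behind the grasp point.
Start: joints at [-1.535, 0.313, 1.498, -0, 1.331, -0.223], TCP at [0.134, -0.508, 0.239] pointing down, gripper open.
Joint ranges: [-2.94, 2.94], [-0.97, 2.17], [0.19, 2.56], [-1.23, 4.37], [0.02, 3.11], [-2.88, 2.88]. Speed limits (rad/s): [2.39, 2.39, 3.01, 3.14, 3.14, 3.14].

### API

Orientations are given as [roll, pitch, yaw] about the fixed x, y, z axes, in that order (R = Rz(yaw) Ry(pitch) Rx(roll)).
In Python, from bench import bot gives the robot as it stands. Calls block until the motion is done:
- bot.reach(position, orientation): joint-space move of the TCP to a pose.
- bot.movel(position, ori=None, v=0.15, guard=None): straight line of the TCP; ori=None keeps the orientation; v is the mean speed in m/s. With guard (N) it stops when the force on the tool has changed by that much, and returns True; else False.
- bot.move_j(angles): joint-space move.
- bot.open() and bot.gripper_close(newtons=None): open the fingers fully, or close them until they stop; newtons is the grip in N (None keeps the last).
- bot.dwell(seconds).
- bot.ik(position, orientation): joint angles nearest the present ones, or None.
- bot.sense(): the state.
- bot.grab_frame(name): name is "side" or "top" or "wrist"; returns a dict with "img" (400x640x3 uint8, red, green, blue), "vfov" (degrees; the focal length in pixels is half the picture's height over the tangent of half this angle, whatever the lens; pixels are square), "cx", "cy" (the principal point, pixels), "xyz" and "attitude" of the camera in the world. Camera axes: x right, y down, z forward; pixel columns grow to the right and rows downward; lengths in m; the calibration is good to about 2 mm. A picture is of the moment at which its call begins. There is no depth.
A pose or a line that the arm cannot do raises bot.MotionError and nothing moves.
- bot.finish_job(): hands the job in, once; it reports no verdict.
The state is a dict: "time_s": time; "joint_pos": joint angles; "joint_vel": joint speeds; "effort": joint torques, N m; "tcp_pos": TCP position; "eef_rot": TCP orientation; "ft_force": force on the tool from outside, world axes, zero at the start; "moment": the same for the moment, N m; "width": finger opening in m.
Only numpy, scipy, OpenCV 4.12 (cv2) and the standard library are available. Lean on these libraries where they do the work, as an engineer would, in place of code of your own. Each camera call takes 0.05 s, during which the arm holds its last target. There are 200 camera calls.

## Working session

There is one attempt and no reset: what is moved stays moved. The work goes in short steps, each a Python script; the robot and the scene stay as the last script left them, time stands still between calls to the robot, and variables do not carry over. Pictures are saved under pics/ and viewed, about 8 in all and at most 12, crops included, and the job is handed in when it is done.

```bash
ls; mkdir -p pics
python3 - <<'E'
from bench import bot
import cv2,numpy as np
for n in ("side","top","wrist"):
    f=bot.grab_frame(n); cv2.imwrite(f"pics/a_{n}.png",f["img"][:,:,::-1]); print(n,f["vfov"],f["cx"],f["cy"],f["xyz"],f["attitude"])
print({k:v for k,v in bot.sense().items()})
E
```

```text
pics
side 55.495352837027774 323.1917043895713 199.72612907175895 [-0.07675752  0.70629163  0.70399572] [-2.1808967   0.02076537 -2.450637  ]
top 53.061712466879044 318.02692497284005 196.17617220405361 [0.31209126 0.07142992 1.54443804] [-3.00877769  0.01809085 -1.54308289]
wrist 64.51708505688134 323.4471485073141 202.71331050211722 [ 0.21470773 -0.48624525  0.3848279 ] [ 2.81650189e+00  1.41919020e-03 -1.31177526e+00]
{'time_s': 0.15, 'joint_pos': array([-1.53544830e+00,  3.13314682e-01,  1.49820750e+00, -3.05730142e-06,
        1.33099543e+00, -2.23436714e-01]), 'joint_vel': array([ 0.00141123, -0.00127629, -0.00245995, -0.00101468,  0.00074119,
       -0.00013006]), 'effort': array([ 1.59575382e-03, -4.02302063e+01, -2.52318352e+01,  6.94397511e-02,
        3.44395847e-02, -8.36876893e-05]), 'tcp_pos': array([ 0.13431347, -0.50735616,  0.23831674]), 'eef_rot': array([-3.14069003e+00, -2.02058039e-04,  2.58785372e-01]), 'ft_force': array([-0.32346342,  0.59165728,  0.40399132]), 'moment': array([-0.0332813 , -0.07145478,  0.02818882]), 'width': 0.0880268157896177}
```

View pics/a_top.png

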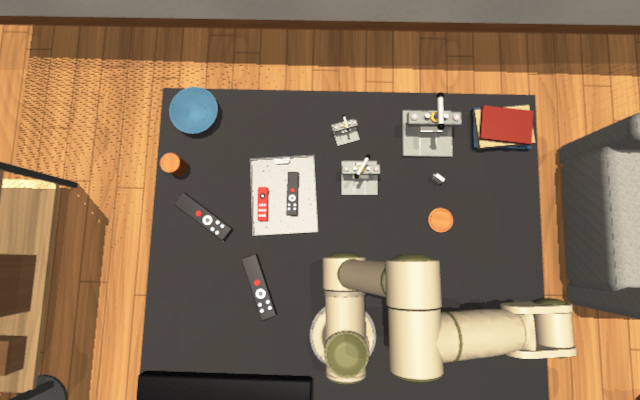

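View pics/a_side.png

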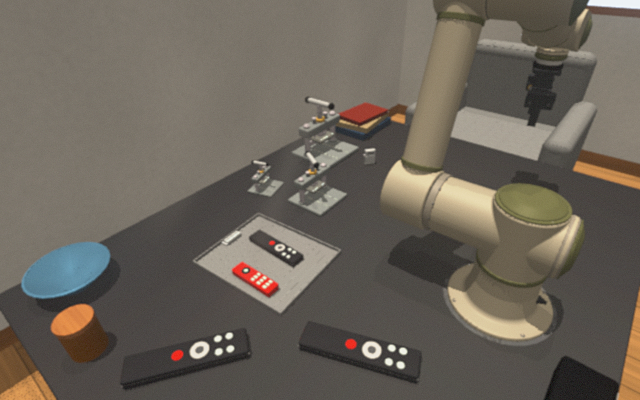

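Top view: fan-remote look-alikes are at (203,216), (259,287) (large, off the tray) and (293,194) (on the tray, ~45 px ≈ 170 mm). Presses are at (345,130) (small), (430,133) (large) and (360,178), whose base is ~38 px ≈ 140 mm. I choose the remote at (293,194) and the press at (360,178), then check both in a close crop.

```bash
cat > h.py <<'E'
from bench import bot
import cv2,numpy as np
from scipy.spatial.transform import Rotation as R
def ray(f,uv,z):
    "pixels -> world points on plane height z"
    uv=np.atleast_2d(np.asarray(uv,float)); F=200/np.tan(np.radians(f["vfov"])/2)
    d=np.c_[(uv[:,0]-f["cx"])/F,(uv[:,1]-f["cy"])/F,np.ones(len(uv))]
    d=R.from_euler("xyz",f["attitude"]).apply(d); o=np.array(f["xyz"])
    return o+d*((z-o[2])/d[:,2])[:,None]
def proj(f,p):
    p=R.from_euler("xyz",f["attitude"]).inv().apply(np.atleast_2d(p)-f["xyz"]); F=200/np.tan(np.radians(f["vfov"])/2)
    return np.c_[p[:,0]/p[:,2]*F+f["cx"],p[:,1]/p[:,2]*F+f["cy"]]
def rect(f,mask,z):
    "largest blob -> centre, long side, short side, yaw of long side on plane z"
    cs,_=cv2.findContours(mask.astype(np.uint8),cv2.RETR_EXTERNAL,cv2.CHAIN_APPROX_NONE)
    c=max(cs,key=cv2.contourArea)[:,0]
    p=ray(f,c,z)[:,:2]; (x,y),_,_=r=cv2.minAreaRect((p*1000).astype(np.float32))
    b=cv2.boxPoints(r)/1000; e=[b[1]-b[0],b[2]-b[1]]; e.sort(key=np.linalg.norm)
    return np.array([x,y])/1000,np.linalg.norm(e[1]),np.linalg.norm(e[0]),np.arctan2(e[1][1],e[1][0])
E
python3 - <<'E'
from h import *
f=bot.grab_frame("top"); im=f["img"]
print("base px",proj(f,[0,0,0]))
hsv=cv2.cvtColor(im,cv2.COLOR_RGB2HSV); 
def sub(m,x0,y0,x1,y1):
    o=np.zeros_like(m); o[y0:y1,x0:x1]=m[y0:y1,x0:x1]; return o
v=hsv[...,2]
m=sub(v<100,278,160,312,228); print("remote",rect(f,cv2.morphologyEx(m.astype(np.uint8),cv2.MORPH_CLOSE,np.ones((7,7))),.021))
m=sub(v>100,325,158,395,200); print("press all",rect(f,m,.012))
m=sub((v>100),240,145,325,245);print("tray",rect(f,m,.012))
for n,z in (("small",(345,130)),("med",(360,178)),("big",(430,133))): print(n,ray(f,z,.012))
a=cv2.resize(im[110:240,240:400],None,fx=5,fy=4.5,interpolation=cv2.INTER_CUBIC)
cv2.imwrite("pics/b.png",cv2.resize(im[140:245,240:400],None,fx=5,fy=5,interpolation=cv2.INTER_CUBIC)[:,:,::-1])
E
```

```text
base px [[342.44233424 334.97555903]]
remote (array([0.53526373, 0.18421722]), np.float32(0.13615565), np.float32(0.0038749755), np.float32(0.034671195))
press all (array([ 0.59946783, -0.05776395]), np.float32(0.15174858), np.float32(0.14195602), np.float32(-1.5472785))
tray (array([0.52012201, 0.24004068]), np.float32(0.30525535), np.float32(0.2558435), np.float32(0.083300054))
small [[0.78179777 0.00579677 0.012     ]]
med [[ 0.59118066 -0.05587712  0.012     ]]
big [[ 0.77704852 -0.3274147   0.012     ]]
```

View pics/b.png

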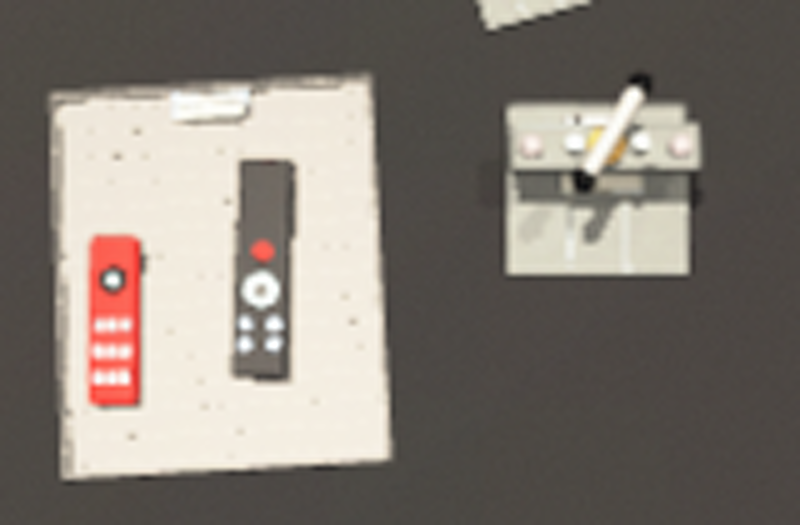

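The crop shows the dark-grey remote on the tray, with its smooth head end up (crop corners (240,160),(292,162),(290,381),(234,377)). The press has its bridge at the far side, base corners at (506,102)/(688,104) and front at (506,273)/(690,273), and the handle bar oblique. Both sizes fit. Next I go above the remote and take a closer look with the wrist camera.

Run:
```python
from h import *
f=bot.grab_frame("top")
c=lambda L:np.array(L)/5+[240-.4,140-.4]
r=ray(f,c([(240,160),(292,162),(290,381),(234,377)]),.021)[:,:2]
b=ray(f,c([(506,102),(688,104),(690,273),(506,273)]),.012)[:,:2]
for q in (r,b):
    print(q.mean(0).round(4),[np.linalg.norm(q[i]-q[i-1]).round(3) for i in range(4)],"yaw sides",np.arctan2(*(q[1]-q[2])[::-1]).round(3),np.arctan2(*(q[0]-q[3])[::-1]).round(3),"front/back",np.arctan2(*(q[0]-q[1])[::-1])-np.pi/2,np.arctan2(*(q[3]-q[2])[::-1])-np.pi/2)
h=ray(f,c([(640,85),(585,180)]),.14)[:,:2]; print("handle",h,h.mean(0))
for p,yaw in (((.45,.17,.30),0),((.45,.17,.30),np.pi),((.48,-.06,.2),0)):
    print(p,yaw,[bot.ik(p,[np.pi,0,yaw+d]) for d in (0,)])
yaw=0.03
bot.reach([.42,.19,.28],[np.pi,0,0.03])
f=bot.grab_frame("wrist"); print(f["xyz"],f["attitude"],bot.sense()["tcp_pos"],bot.sense()["eef_rot"],bot.sense()["time_s"],bot.sense()["joint_pos"])
cv2.imwrite("pics/c.png",f["img"][:,:,::-1])
```

```text
[0.5229 0.2034] [np.float64(0.169), np.float64(0.04), np.float64(0.17), np.float64(0.043)] yaw sides 0.025 0.011 front/back -0.014864083772770043 -0.0451602128652937
[ 0.5946 -0.0523] [np.float64(0.135), np.float64(0.142), np.float64(0.133), np.float64(0.142)] yaw sides 0.02 0.02 front/back 0.01238178214785135 0.02520571622809542
handle [[ 0.64622198 -0.07129377]
 [ 0.57623575 -0.03305873]] [ 0.61122886 -0.05217625]
(0.45, 0.17, 0.3) 0 [array([ 1.17016712e-01,  1.75514313e-01,  1.51343093e+00, -4.44089210e-16,
        1.45264741e+00,  1.68781304e+00])]
(0.45, 0.17, 0.3) 3.141592653589793 [array([ 0.11701671,  0.17551431,  1.51343093,  0.        ,  1.45264741,
       -1.45377962])]
(0.48, -0.06, 0.2) 0 [array([-3.67154194e-01,  2.57815094e-01,  1.67658803e+00, -4.44089210e-16,
        1.20718953e+00,  1.20364213e+00])]
[0.50337071 0.19187899 0.42648965] [ 2.81608903e+00  2.00000870e-04 -1.54137274e+00] [0.42024327 0.18956476 0.27991039] [3.14148756e+00 1.25884022e-04 2.91927273e-02] 2.9667 [ 1.68780440e-01  1.40903323e-01  1.60607246e+00 -8.79202308e-05
  1.39475616e+00  1.71039944e+00]
```

View pics/c.png

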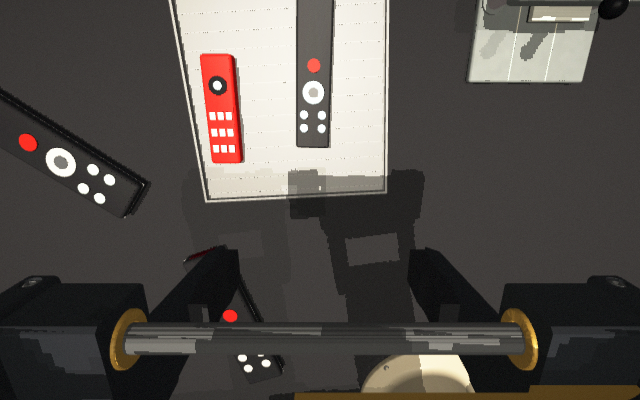

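The wrist picture shows the remote's tail corners at (296,146) and (329,147), with its sides running up to (300,0) and (334,0). The press front corners are at about (468,81) and (585,82). I'll check these against the top-view estimates and then grasp. I'll use yaw+π so that the camera stays clear of the press.

Run:
```python
from h import *
f=bot.grab_frame("wrist")
r=ray(f,[(296,146),(329,147),(300,2),(333.5,2)],.021)[:,:2]; print("remote tail",r.round(4),"mid",r[:2].mean(0),"yaw",np.arctan2(*(r[2]-r[0])[::-1]),np.arctan2(*(r[3]-r[1])[::-1]))
b=ray(f,[(468,81),(585,82),(520,2),(509.5,80),(557,40),(546,80)],.012)[:,:2]; print("press",b.round(4),"mid",b[:2].mean(0),np.arctan2(*(b[2]-b[3])[::-1]),np.arctan2(*(b[4]-b[5])[::-1]),np.arctan2(*(b[0]-b[1])[::-1])-np.pi/2)
cv2.imwrite("pics/d.png",cv2.resize(f["img"][0:170,270:610],None,fx=2.3,fy=2.3,interpolation=cv2.INTER_CUBIC)[:,:,::-1])
```

```text
remote tail [[0.4417 0.2251]
 [0.4417 0.1831]
 [0.6014 0.2209]
 [0.6025 0.1837]] mid [0.44172011 0.2041006 ] yaw -0.026174406176789712 0.0038385956301270918
press [[ 0.5256  0.0159]
 [ 0.5287 -0.1273]
 [ 0.6109 -0.0285]
 [ 0.5283 -0.0345]
 [ 0.5736 -0.0808]
 [ 0.5296 -0.0791]] mid [ 0.5271679  -0.05570632] 0.07289692562880798 -0.040507864534664456 0.02139267248903942
```

View pics/d.png

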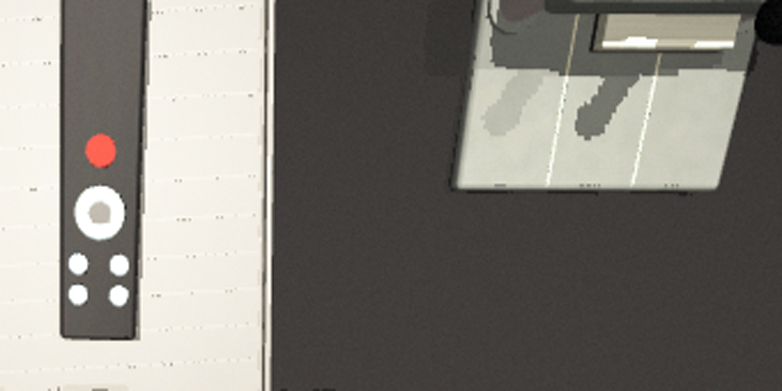

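Estimates agree within about 4 mm, which is enough for the grasp. I grip 50 mm behind the centre.

Run:
```python
from h import *
P=np.pi
bot.reach([.475,.2038,.10],[P,0,P])
print(bot.sense()["joint_pos"].round(2), bot.sense()["time_s"])
print("hit",bot.movel([.475,.2038,.0065],v=.1,guard=8), bot.sense()["tcp_pos"])
bot.gripper_close(35); s=bot.sense(); print(s["width"],s["time_s"],s["tcp_pos"])
bot.movel([.475,.2038,.08],v=.15)
bot.reach([.42,.0,.12],[P,0,P])
f=bot.grab_frame("wrist"); cv2.imwrite("pics/e.png",f["img"][:,:,::-1])
g=bot.grab_frame("side"); s=bot.sense(); print(s["width"],s["time_s"],s["tcp_pos"],s["eef_rot"],s["joint_pos"])
t=bot.grab_frame("top")
cv2.imwrite("pics/e.png",np.vstack([cv2.resize(g["img"][100:320,150:450],(600,440)),])[:,:,::-1])
cv2.imwrite("pics/e_top.png",t["img"][:,:,::-1])
```

```text
[ 0.18  0.45  1.69 -0.    1.   -1.39] 5.6333
hit False [0.47535909 0.20388842 0.00702651]
0.04182665204063837 7.475 [0.4750077  0.2038216  0.00652013]
0.04194178798148025 9.0833 [0.42023416 0.0009711  0.11960222] [ 3.14125623e+00 -6.07032462e-04 -3.14003108e+00] [-2.78194822e-01  2.33360104e-01  1.95121972e+00  1.90415112e-04
  9.57689166e-01 -1.85066224e+00]
```

View pics/e.png

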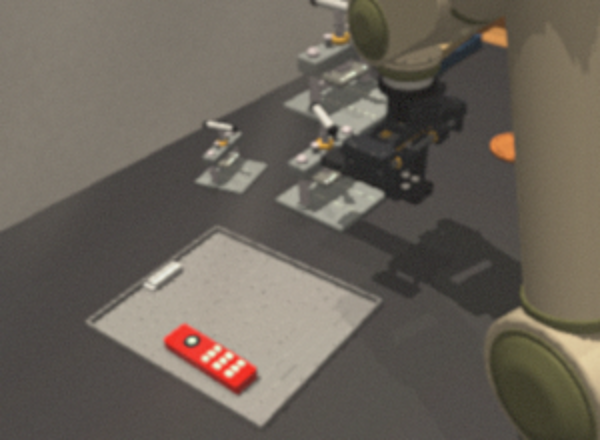

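Width 42 mm confirms the grasp, and the tray now holds only the red remote. I insert it low, set it down under guard, then push up to the stop.

```bash
cat >> h.py <<'E'
PO=np.array([.612,-.0535]); PY=.02
def pw(x,y,z): c,s=np.cos(PY),np.sin(PY); return [PO[0]+c*x-s*y,PO[1]+s*x+c*y,z]
def show(*k):
    s=bot.sense(); print(round(s["time_s"],2),"tcp",s["tcp_pos"].round(4),"F",s["ft_force"].round(2),"M",s["moment"].round(3),"w",s["width"].round(4),*k)
E
python3 - <<'E'
from h import *
o=[np.pi,0,np.pi+PY]
bot.reach(pw(-.185,0,.06),o); bot.movel(pw(-.185,0,.0200),v=.1); show("down")
print(bot.movel(pw(-.115,0,.0200),v=.08,guard=6)); show("in")
print(bot.movel(pw(-.115,0,.0120),v=.02,guard=4)); show("lowered")
z=bot.sense()["tcp_pos"][2]
print(bot.movel(pw(-.092,0,z),v=.03,guard=8)); show("stop")
f=bot.grab_frame("side"); cv2.imwrite("pics/f.png",cv2.resize(f["img"][140:230,250:390],(800,514),interpolation=cv2.INTER_CUBIC)[:,:,::-1])
E
```

```text
Traceback (most recent call last):
  File "h.py", line 23, in show
    s=bot.sense(); print(round(s["time_s"],2),"tcp",s["tcp_pos"].round(4),"F",s["ft_force"].round(2),"M",s["moment"].round(3),"w",s["width"].round(4),*k)
                                                                                                                                  ^^^^^^^^^^^^^^^^
AttributeError: 'float' object has no attribute 'round'
```

```bash
sed -i 's/s\["width"\].round(4)/round(s["width"],4)/' h.py
python3 - <<'E'
from h import *
show("down")
print(bot.movel(pw(-.115,0,.0200),v=.08,guard=6)); show("in")
print(bot.movel(pw(-.115,0,.0120),v=.02,guard=4)); show("lowered")
z=bot.sense()["tcp_pos"][2]
print(bot.movel(pw(-.092,0,z),v=.03,guard=8)); show("stop")
f=bot.grab_frame("side"); cv2.imwrite("pics/f.png",cv2.resize(f["img"][140:230,250:390],(800,514),interpolation=cv2.INTER_CUBIC)[:,:,::-1])
E
```

```text
10.11 tcp [ 0.4274 -0.0569  0.0206] F [-0.8  -0.15 -0.98] M [ 0.051 -0.1   -0.022] w 0.0414 down
False
11.13 tcp [ 0.4966 -0.0558  0.02  ] F [ 0.49  0.11 -1.41] M [ 0.072 -0.067 -0.025] w 0.0416 in
True
11.47 tcp [ 0.4968 -0.0559  0.0148] F [-1.21 -0.17  5.01] M [ 0.06  -0.088  0.053] w 0.0417 lowered
True
11.74 tcp [ 0.4977 -0.0557  0.0149] F [-1.09 -0.5   4.19] M [ 0.091 -0.133 -0.023] w 0.0417 stop
```

View pics/f.png

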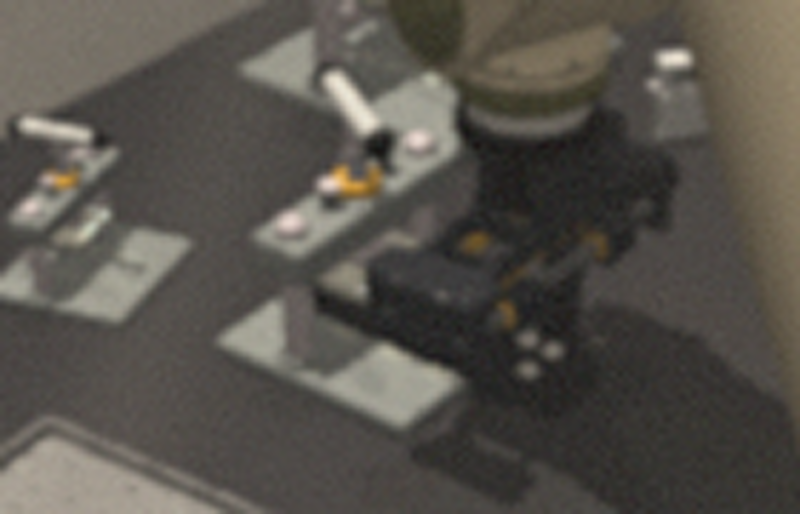

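The push guard tripped after 1 mm with no lasting x force, so it was probably a transient. I relieve the downward load slightly and push again slowly.

Run:
```python
from h import *
bot.movel(pw(-.114,0,.0158),v=.02); bot.dwell(.2); show()
for i in range(4):
    r=bot.movel(pw(-.090,0,.0158),v=.025,guard=9); show(r); bot.dwell(.15); show()
    if bot.sense()["ft_force"][0]<-5: break
```

```text
12.24 tcp [ 0.4978 -0.0557  0.0156] F [ 0.3  -0.56 -1.26] M [ 0.082 -0.103  0.028] w 0.0417
12.75 tcp [ 0.5058 -0.0554  0.0153] F [-0.39 -0.    1.85] M [ 0.05  -0.043 -0.04 ] w 0.0418 True
12.9 tcp [ 0.5058 -0.0553  0.0153] F [0.91 0.74 1.82] M [ 0.149 -0.255  0.026] w 0.0414
13.15 tcp [ 0.5059 -0.0553  0.0153] F [-1.82 -0.28  6.41] M [-0.034 -0.044 -0.004] w 0.0418 True
13.3 tcp [ 0.5059 -0.0553  0.0152] F [-1.26 -0.18  6.23] M [-0.066 -0.006 -0.005] w 0.042
13.53 tcp [ 0.5059 -0.0553  0.0153] F [-0.77 -0.19  5.63] M [-0.047  0.036 -0.051] w 0.0415 True
13.68 tcp [ 0.5059 -0.0553  0.0153] F [-2.18 -0.29  4.76] M [-0.095  0.017 -0.025] w 0.0418
13.92 tcp [ 0.5059 -0.0553  0.0153] F [-1.72  0.24  4.91] M [-0.076  0.02   0.004] w 0.0417 True
14.07 tcp [ 0.5059 -0.0554  0.0153] F [-2.34  0.4   4.85] M [-0.052 -0.032 -0.039] w 0.0416
```

It meets the stop repeatedly at x=0.5059, against 0.507 predicted. I release it, back off, and look at the tail, lines and handle from the wrist.

Run:
```python
from h import *
bot.open(); bot.dwell(.2); show("open")
p=bot.sense()["tcp_pos"]; bot.movel([p[0]-.01,p[1],.12],v=.2)
bot.reach([.44,-.055,.28],[np.pi,0,PY]); bot.dwell(.2)
f=bot.grab_frame("wrist"); cv2.imwrite("pics/g.png",f["img"][:,:,::-1]); np.save("g.npy",f,allow_pickle=True); show(bot.sense()["joint_pos"].round(2))
```

```text
15.08 tcp [ 0.5057 -0.0552  0.0151] F [-0.22  1.09  0.11] M [ 0.095 -0.189  0.043] w 0.0882 open
18.62 tcp [ 0.44  -0.055  0.28 ] F [-0.68  0.36  0.21] M [-0.001  0.001  0.014] w 0.088 [-0.39  0.1   1.65  0.    1.39  1.16]
```

View pics/g.png

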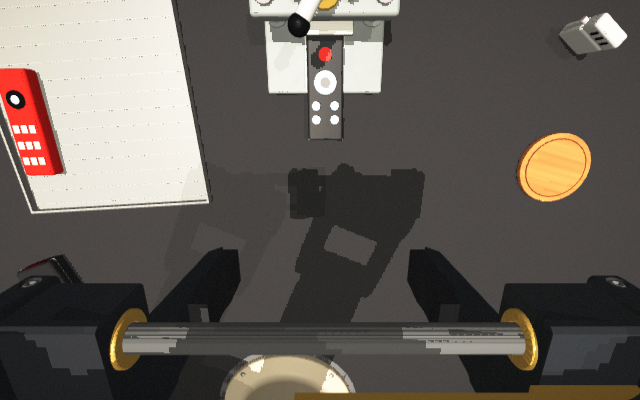

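The remote lies in the press: tail corners (310,139) and (343,139), base front corners (270,93) and (382,94), and the handle's near ball at (299,23). I compute the overhang and bar angle.

Run:
```python
from h import *
f=np.load("g.npy",allow_pickle=True).item()
t=ray(f,[(310,139),(343,139),(308.5,40),(342,40)],.030)[:,:2]; b=ray(f,[(270,93),(382,94)],.012)[:,:2]
c,s=np.cos(PY),np.sin(PY); Rt=np.array([[c,s],[-s,c]])
print("tail in press",((t-PO)@Rt.T).round(4),"front in press",((b-PO)@Rt.T).round(4))
im=f["img"]; m=(im.max(2)<45).astype(np.uint8); m[:, :280]=0; m[:,312:]=0; m[40:]=0
M=cv2.moments(m); q=(M["m10"]/M["m00"],M["m01"]/M["m00"]); w=ray(f,q,.14)[0,:2]; d=PO-w
print("ball",q,w,"dist",np.hypot(*d),"bar yaw",np.arctan2(d[1],d[0]))
yaw=np.arctan2(d[1],d[0])
for k in np.arange(-2,3):
    y=yaw-np.pi/2+0*np.pi/2+k*np.pi/2
    j=bot.ik([PO[0],PO[1],.13],[np.pi,0,y]); print(k,round(y,3),None if j is None else j.round(2))
```

```text
tail in press [[-0.1395  0.0186]
 [-0.1395 -0.0222]
 [-0.0294  0.0188]
 [-0.0294 -0.0189]] front in press [[-0.0856  0.0681]
 [-0.0868 -0.0705]]
ball (297.8810810810811, 25.818918918918918) [ 0.57591951 -0.03172996] dist 0.04213948950393802 bar yaw -0.5428969575999604
-2 -5.255 [-0.28  0.6   1.35 -0.    1.19  0.27]
-1 -3.684 [-0.28  0.6   1.35  0.    1.19 -1.31]
0 -2.114 [-0.28  0.6   1.35  0.    1.19 -2.88]
1 -0.543 [-0.28  0.6   1.35 -0.    1.19  1.84]
2 1.028 [-0.28  0.6   1.35 -0.    1.19  0.27]
```

The tail is at −139.5 mm and y≈−2 mm, so the head is at the stop and square. The bar's yaw is about −0.53. I grip the bar at yaw+π (j6≈−1.3), which leaves about 4.1 rad clockwise, and turn in small steps while watching Mz.

```bash
cat > turn.py <<'E'
from h import *
def mz(n=4):
    v=[]
    for _ in range(n): v.append(bot.sense()["moment"][2]); bot.dwell(.03)
    return float(np.mean(v))
def step(y,z): bot.reach([PO[0],PO[1],z],[np.pi,0,y])
E
python3 - <<'E'
from turn import *
y=np.pi-.53; z=.1225
step(y,.19); m0=mz(); show(bot.sense()["joint_pos"].round(2),m0)
print(bot.movel([PO[0],PO[1],z],v=.08,guard=6)); show()
bot.gripper_close(55); show(); print("mz gripped",mz())
for i in range(3):
    y-=.3; z-=.3*.00255; step(y,z); print(i,round(y,2),round(mz()-m0,3),round(bot.sense()["time_s"],2))
show()
f=bot.grab_frame("side"); cv2.imwrite("pics/i.png",cv2.resize(f["img"][120:230,250:410],(800,550),interpolation=cv2.INTER_CUBIC)[:,:,::-1])
E
```

```text
20.88 tcp [ 0.612  -0.0535  0.1902] F [0.41 0.2  0.67] M [ 0.021 -0.117  0.002] w 0.0882 [-0.28  0.55  1.28  0.    1.32 -1.32] -0.040005244533474336
False
21.88 tcp [ 0.6123 -0.0536  0.1231] F [ 0.43  0.37 -0.66] M [-0.01  -0.179 -0.014] w 0.0878
23.02 tcp [ 0.6124 -0.0529  0.1227] F [3.87 4.55 0.97] M [ 0.659 -0.581  0.024] w 0.0116
mz gripped 0.025274241265093225
0 2.31 0.032 23.68
1 2.01 0.024 24.21
2 1.71 0.023 24.73
24.73 tcp [ 0.6118 -0.0535  0.1203] F [-1.36  4.05  5.  ] M [0.542 0.387 0.015] w 0.0122
```

View pics/i.png

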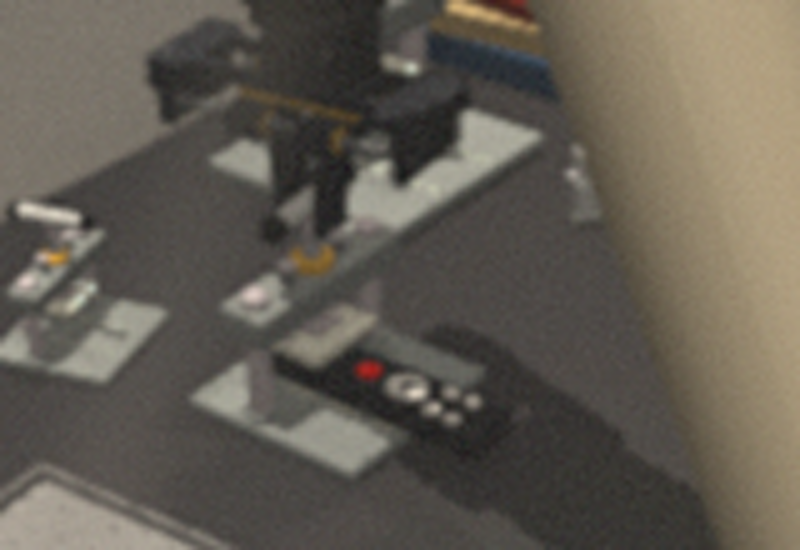

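The handle has turned with the gripper: the bar now lies nearly parallel to the bridge. Mz is ~0.06 above its gripped-free value, and the remote is still in place. I carry on, with finer steps near contact.

Run:
```python
from turn import *
y0=np.pi-.53; y=1.7116; z=.1225-.9*.00255; m0=-.04
while y0-y<4.05:
    d=.3 if y0-y<2.6 else .12
    y-=d; z-=d*.00255; step(y,z); m=mz(3)-m0; s=bot.sense()
    print(round(y0-y,2),round(m,3),s["ft_force"].round(1),round(s["width"],4),round(s["time_s"],2),s["joint_pos"][5].round(2))
    if abs(m)>.2: break
```

```text
1.2 -0.026 [-4.4  4.   5.7] 0.0122 25.27 -0.12
1.5 0.029 [-6.4  4.7  6.7] 0.0122 25.77 0.18
1.8 0.004 [-6.6  5.5  6.6] 0.0121 26.26 0.48
2.1 -0.022 [-6.4  5.3  7.3] 0.0117 26.75 0.78
2.4 -0.018 [-8.9  7.4  8.5] 0.0119 27.24 1.08
2.7 -0.005 [-8.2  8.4  7.8] 0.0119 27.73 1.38
2.82 -0.01 [-8.   9.4  8.1] 0.0119 28.08 1.5
2.94 -0.014 [-7.   9.6  8.7] 0.0122 28.43 1.62
3.06 -0.013 [-6.9  9.7  7.7] 0.0124 28.78 1.74
3.18 0.02 [-7.1 10.7  7.3] 0.012 29.13 1.86
3.3 -0.028 [-7.9 10.7  7.7] 0.0121 29.48 1.98
3.42 -0.025 [-6.4 10.7  7.9] 0.0117 29.83 2.1
3.54 0.007 [-5.4 10.2  6.9] 0.0121 30.18 2.22
3.66 -0.005 [-6.  10.6  6.4] 0.0117 30.53 2.34
3.78 -0.015 [-4.3 11.9  6.8] 0.012 30.88 2.46
3.9 -0.029 [-5.3 12.2  6.3] 0.0122 31.23 2.58
4.02 -0.002 [-4.1 11.1  6.3] 0.0121 31.58 2.7
4.14 -0.055 [-2.8 12.   6.6] 0.012 31.93 2.82
```

Mz stays near zero and the width of 12 mm is suspicious, so I check whether the bar is really turning.

Run:
```python
from turn import *
f=bot.grab_frame("side"); w=bot.grab_frame("wrist")
a=cv2.resize(f["img"][130:220,270:390],(800,600),interpolation=cv2.INTER_CUBIC)
b=cv2.resize(w["img"][200:400,170:490],(800,500),interpolation=cv2.INTER_CUBIC)
cv2.imwrite("pics/j.png",cv2.resize(a,(800,600))[:,:,::-1])
```

```text
(no output)
```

View pics/j.png

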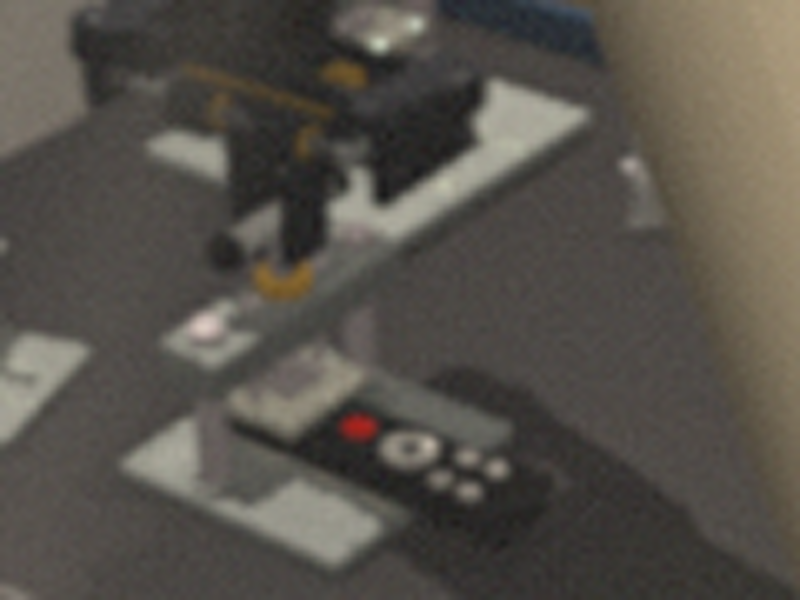

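The bar is still aligned with the jaws and has turned with them, and the plate has come down close to the remote. j6 is near its limit, so I regrasp half a turn back and continue with fine steps.

Run:
```python
from turn import *
y0=np.pi-.53; y=y0-4.14; z=.1125
PO[1]+=.001
bot.open(); show("open")
p=bot.sense()["tcp_pos"]; bot.movel([p[0],p[1],.165],v=.15)
y+=np.pi; step(y,.165); m0=mz(5); show(bot.sense()["joint_pos"].round(2),"m0",m0)
print(bot.movel([PO[0],PO[1],z],v=.08,guard=6)); bot.gripper_close(60); show(mz()-m0)
t=4.14
while t<5.6:
    d=.1; t+=d; y-=d; z-=d*.00255; step(y,z); m=mz(3)-m0; s=bot.sense()
    print(round(t,2),round(m,3),s["ft_force"].round(1),round(s["width"],4),round(s["time_s"],2))
    if abs(m)>.15: break
print(y,z,m0)
```

```text
33.22 tcp [ 0.612  -0.0535  0.1119] F [0.1  0.67 0.04] M [ 0.14  -0.058 -0.041] w 0.0881 open
36.53 tcp [ 0.612  -0.0525  0.165 ] F [0.01 0.14 0.4 ] M [-0.033 -0.102 -0.027] w 0.0881 [-0.28  0.57  1.31  0.    1.26 -0.32] m0 -0.0016442417805026261
False
38.62 tcp [ 0.6118 -0.0525  0.1126] F [-3.27  0.19  2.47] M [-0.086  0.506  0.039] w 0.0116 0.028684328289993913
4.24 -0.049 [-5.   0.7  2.8] 0.0118 38.98
4.34 -0.015 [-5.3 -0.9  3.9] 0.0118 39.33
4.44 -0.032 [-5.2 -0.1  3.5] 0.0121 39.67
4.54 -0.053 [-4.9  0.2  4.1] 0.0115 40.02
4.64 -0.0 [-6.1 -0.3  6. ] 0.0119 40.38
4.74 0.035 [-6.6 -0.1  6. ] 0.0117 40.73
4.84 0.108 [-7.  -0.6  8. ] 0.0118 41.08
4.94 0.147 [-7.5  1.1  8.5] 0.0123 41.42
5.04 0.202 [-9.1  0.4 11.1] 0.0114 41.77
0.7131853071795858 0.11020499999999996 -0.0016442417805026261
```

Contact came at about 4.7 rad, and torque is climbing ~0.55 N m/rad. Finer steps to ~0.35.

Run:
```python
from turn import *
PO[1]+=.001
y=0.7131853; z=.110205; m0=-.0016; t=5.04
print("now",mz(10)-m0)
while t<5.6:
    d=.05; t+=d; y-=d; z-=d*.00255; step(y,z); m=mz(6)-m0; s=bot.sense()
    print(round(t,2),round(m,3),s["ft_force"].round(1),round(s["time_s"],2))
    if m>.325: break
print("settled",mz(15)-m0,y,z)
```

```text
now 0.21925467542675658
5.09 0.27 [-9.5  1.4 10.2] 42.56
5.14 0.277 [-9.2  0.1 11.2] 43.01
5.19 0.314 [-8.3  1.1 12. ] 43.46
5.24 0.354 [-9.5  1.  13.6] 43.91
settled 0.3615784464959695 0.5131852999999998 0.10969499999999999
```

Torque has settled at 0.36 N m. I release, withdraw, and take a last look.

Run:
```python
from turn import *
bot.open(); p=bot.sense()["tcp_pos"]; bot.movel([p[0],p[1],.19],v=.15); show()
bot.reach([.44,-.055,.28],[np.pi,0,PY]); bot.dwell(.3)
f=bot.grab_frame("wrist"); g=bot.grab_frame("side"); show()
t=ray(f,[(310,139),(343,139)],.030)[:,:2]
a=cv2.resize(f["img"][0:210],(800,262)); b=cv2.resize(g["img"][130:220,240:400],(600,338),interpolation=cv2.INTER_CUBIC); b=cv2.copyMakeBorder(b,0,0,0,200,cv2.BORDER_CONSTANT)
cv2.imwrite("pics/k.png",np.vstack([a,b])[:,:,::-1])
```

```text
46.27 tcp [ 0.6116 -0.0524  0.189 ] F [-0.71 -0.2  -0.53] M [ 0.007 -0.017  0.017] w 0.0884
47.48 tcp [ 0.4402 -0.055   0.2797] F [-0.55  0.45 -0.54] M [ 0.001  0.077 -0.013] w 0.0881
```

View pics/k.png

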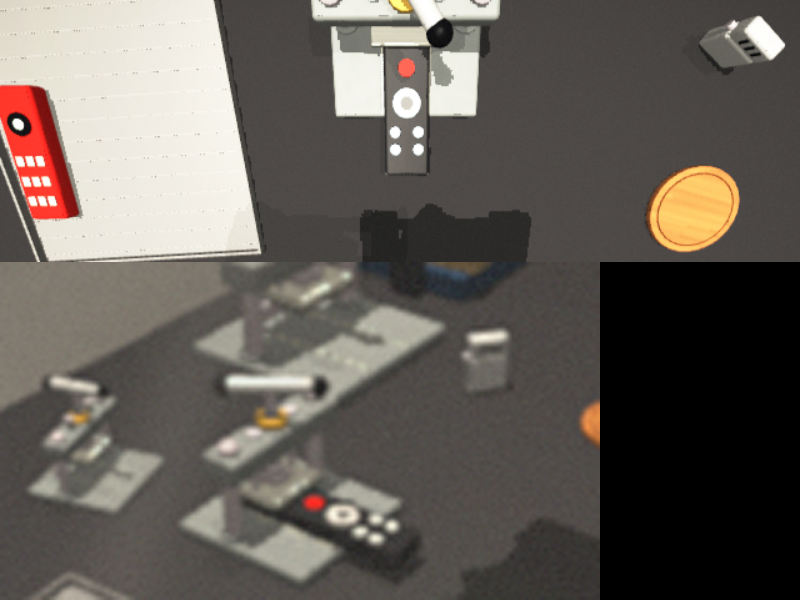

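The tail edge is still at row 139 (174/1.25), as before clamping. The plate is down on the remote, the handle is free at the expected angle, and the other objects have not moved. I hand in.

```bash
python3 -c "
from bench import bot
print(bot.finish_job(), bot.sense()['time_s'])"
```

```text
the job is handed in; nothing more can be done
the job is handed in; nothing more can be done
```

The fan remote is clamped in the mid-size press, and I handed the job in at about 48 s of the 72 s allowed. The hand-in gives no verdict.

**Placing:** I gripped the 170 mm remote on the tray by its tail half, slid it under the plate, lowered it onto the base and pushed its head end up to the stop. The wrist camera then put its tail 139.5 mm in front of the screw axis (140 expected), about 2 mm off centre and square. After clamping, the tail edge was at the same pixel row.

**Clamping:** I turned the T-handle about 5.24 rad clockwise in two grasps. The plate met the remote at about 4.7 rad, and the torque settled at 0.36 N m. I then let go and withdrew the arm. In the last picture the plate is on the remote, the gripper is clear, and the projector remote, air freshener and coaster look unmoved.

**Checks that disagreed or were not made:**
- **Early guard trip:** the first push towards the stop tripped its force guard after 1 mm with no lasting force. The second push ran on to the stop.
- **Bar width:** the gripper read 12 mm on the 14 mm bar, but a picture showed the bar turning with it.
- **Sideways force:** it reached 12 N during the first grasp. I shifted my estimate of the screw axis by 1 mm for the second.
- **Clamp force:** I judged it only from the wrist torque and did not measure it directly.

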